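Load the rolling-ball gutter

ROBOT

A 6-joint arm with a two-finger parallel gripper is mounted at the origin on a cart in front of the work surface, level with it; the furniture and walls round the work are solid. World frame = base frame: x ahead of the robot, y to its left, z up, the work surface at z = 0. Lengths are in m, angles in rad, forces in N, time in s.
With the tool pointing down it reaches from about 0.225 to 0.725 m from the base axis. Payload 3.1 kg.
Tool frame: the origin (TCP) lies midway between the tips of the shut fingers; the grasp point (between the pads) lies 19 mm behind it (robot.grip_point_offset is the distance from the TCP to the grasp point, in m); z points along the fingers, y is the line along which they close (so a half turn about z gives the same grasp; the last joint's range is limited). The gripper opens to 85 mm and grips with 20 to 120 N. Pads are 22 mm wide; open, the fingers measure 114 mm over their backs; the gripper's body (76 mm by 85 mm) begins 54 mm behind the grasp point. The pads swing forward as they close: fully open they stand 13 mm farther back than shut.
Start: joints at [1.166, 0.048, 0.099, 1.622, 0, 1.443], TCP at [0.143, 0.505, 0.231] pointing down, gripper open.
Joint ranges: [-2.91, 2.91], [-0.99, 1.94], [-1.21, 1.42], [-2.12, 2.29], [-1.49, 1.47], [-3.14, 3.14]. Speed limits (rad/s): [2.79, 2.79, 3.14, 3.14, 3.14, 3.14].

INTERFACE

Orientations are given as a unit quaternion [x, y, z, w].
In Python, from station import robot gives the robot as it stands.
- The arm moves only by the shell command python3 -m pendant 'ROWS' [FORCE]. ROWS is JSON, a list of rows, each a list of 3 entries, a list of its own where there are three numbers: the shift along the tool's x, y, z normalised to -1 to 1, where 1 is 150 mm, then the turn, a rotation vector about the tool's x, y, z normalised to -1 to 1, where 1 is pi rad, then the opening, from 0 (shut) to 1 (fully open). In form: [[[x, y, z], [wx, wy, wz], fingers], ...]. A call has 1 to 8 rows; each row is the pose to reach, as a shift and turn from the pose commanded when the call began, along the tool's axes at that moment, turning the shorter way round; what a row does not reach only later rows make up. A row lasts 1/10 s, in which the tool goes at most 50 mm and 8.59 degrees, less where a joint would pass 70% of its speed; a pose out of reach is approached as far as the arm can. A call with a number of a shift or a turn outside -1 to 1 is refused whole. A call with a gripper value outside its range is refused whole. The fingers move at their own pace and stop on an object; FORCE is the grip in N (left out, the last holds). Time passes only in rows, so rows that repeat a pose let the fingers close. It gives the time, the measured TCP pose, the force, the opening and the grip force at its end, in the units of the state.
- robot.state(): the state, without advancing time (a new reading comes with each control period).
- robot.camera(name): name is "side" or "top" or "wrist"; returns a dict with "image" (400x640x3 uint8, red, green, blue), "mtx" (3x3 intrinsics, pixels), "R" (3x3) and "t" (3): a world point X has camera coordinates R X + t. Camera axes: x right, y down, z forward; pixel columns grow to the right and rows downward; lengths in m; the calibration is good to about 2 mm. A picture is of the moment at which its call begins. There is no depth.
- robot.hand_in(): hands the job in; it is judged then, once.
The state is a dict: "clock": time; "qpos": joint angles; "qd": joint speeds; "joint_efforts": joint torques, N m; "eef_pos": TCP position; "tool_rot": TCP orientation; "contact_force": force on the tool from outside, world axes, zero at the start; "wrist_torque": the same for the moment, N m; "finger_gap": finger opening in m; "grasp_force": force on a finger pad.
Only numpy, scipy, OpenCV 4.12 (cv2) and the standard library are available. Lean on these libraries where they do the work, as an engineer would, in place of code of your own. Each camera call takes 0.05 s, during which the arm holds its last target. There are 200 camera calls.

TASK

The steel ball lies at the low end of the sloped gutter. Using fingertips only, push it up the gutter, keeping the fingers on it so that it does not roll back, until it drops into the pocket against the end stop; then push the gate's upright tab towards the gutter until the gate is fully shut behind the ball. Do not pick the ball up or lift it, and do not disturb the bottles, tube and dish standing around.

Things in the scene. Friction and masses are not known exactly. Their poses are not given: they have to be found in the camera images.
- gutter: Fixed aluminium V gutter, open upwards, on a dark foot. Origin: low end, on the bottom line of the V, 35 mm above the worktop. x runs uphill along the gutter (rises 7 degrees), y level across it to the gate's side, z up, square to the bottom line. All positions given here as x, y, z in mm are in this frame. Sides slope at 35 degrees, up to z = 15 at y = +-21.
- lip (a point): Middle of the top edge of the low lip (4 mm thick, x = -4 to 0) at (0, 0, 14), which closes the gutter's low end across its width. At the start the ball rests on it, centre at (17, 0, 24).
- step (a point): Bottom line of the V at its high end, (200, 0, 0). Beyond it is a step 4 mm down into a short pocket whose floor falls gently towards the end stop. Once the ball's centre has passed x = 200 it rolls into the pocket by itself and stays there.
- stop (a point): Middle of the top edge of the end stop's face, (238, 0, 38): an upright plate 50 mm wide and 6 mm thick at the top of the gutter.
- guide (a point): Between the tops of the gate's two guide posts, (190, 43, 38). The posts stand at x = 180 to 200, y = 40 to 46. They stand on the fixed outrigger plate under the gate, x = 172 to 208, y = 21 to 116, its top at z = 10.
- ball_center (a point): Centre of the loose bare steel ball, 40 mm in diameter, about 0.26 kg (0.18 to 0.37). It is slippery on the gutter (friction about 0.25) and rolls back down at once when let go on the slope.
- seat (a point): Where the ball's centre lies when it rests in the pocket against the end stop: x = 218, y = 0, z = 18 mm in the gutter's frame.
- gate (a joint): Sliding steel gate near the gutter's top. 0 = open, 0.060 m = fully shut (end of travel); starts at 0 to 0.010. Slides along the gutter's -y, friction about 1.5 N, stays where left. Its blade (x = 188 to 192, z = 14 to 34) has its free end at y = 48 when open, y = -12 when shut, then 6 mm behind the seated ball.
- gate_tab (a point): Centre of the outer face (the face away from the gutter, the one to push) of the gate's upright tab, 32 mm wide along the gutter, 40 mm high, 6 mm thick; the tab reaches from 20 mm below to 20 mm above this point. In the gutter's frame x = 190, z = 32 mm, and y = 114 mm less the gate's joint value.
- stand: The fixed dark foot plate that carries the gutter, 270 x 80 x 10 mm. Origin on the worktop under the middle of the rig: the gutter's origin is at (-120, -20, 35) mm in its frame; x points uphill, y to the gate's side.
- dropper_a: Small amber reagent bottle with a black cap, 30 mm across, 62 mm high, standing loose beside the gutter on the side without the gate; origin under its centre. Leave it.
- dropper_b: White reagent bottle with a red cap, 37 mm across, 69 mm high, standing loose on the same side; origin under its centre. Leave it.
- tube_50_b: Clear tube with a blue screw cap, 34 mm across, 113 mm high, standing loose on the same side, near the high end; origin under its centre. Leave it.
- petri_0: Round dish, 92 mm across, 15 mm high, lying loose on the gate's side near the low end; origin under its centre. Leave it.
Mind the look-alikes: they are no part of the job. There is more than one size of the part that bears ball_center; the job needs the middle-sized.

How it is judged:
By the outcome, as a careful person would: the job done as asked, in the order asked, and still so for the second after the job is handed in, with the robot touching nothing.
It also fails if it takes over 56 s, if anything falls off the work surface, if the arm or the gripper's body presses on something with over 40 N, if the wrist force passes 120 N, or if a joint passes its speed limit or range.

## Working session

There is one attempt and no reset: what is moved stays moved. The work goes in short steps, Python scripts to look and compute and a shell command to move; the robot and the scene stay as the last step left them, time stands still between calls to the robot, and variables do not carry over. Pictures are saved under pics/ and viewed, at most 10 in all, crops included, and the job is handed in when it is done.

```bash
mkdir -p pics; ls; python3 - <<'E'
from station import robot
import cv2,json,numpy as np
print(robot.state())
for n in ["top","side"]:
    c=robot.camera(n); cv2.imwrite(f"pics/{n}0.png",c["image"][:,:,::-1])
    np.savez(f"pics/{n}0.npz",**{k:np.array(c[k]) for k in ["mtx","R","t"]})
    print(n,c["mtx"],c["R"],c["t"], -np.array(c["R"]).T@np.array(c["t"]))
E
```

```text
pics
{'clock': 0.0, 'qpos': array([1.16618563e+00, 4.87388933e-02, 9.75855803e-02, 1.62196284e+00,
       1.34153720e-05, 1.44302194e+00]), 'qd': array([ 0.00071279, -0.00018373,  0.00021433, -0.00100906,  0.00078007,
        0.00139263]), 'joint_efforts': array([ 3.68251249e-04, -3.38777733e+01,  3.20017540e+01,  2.01145577e-02,
       -7.46754040e-05,  2.61837101e-06]), 'eef_pos': array([0.14324752, 0.50445783, 0.23011715]), 'tool_rot': array([ 1.37976488e-01,  9.90434825e-01, -1.11729349e-03, -3.11597527e-04]), 'contact_force': array([-0.75569206,  0.69567613, -0.46611164]), 'wrist_torque': array([ 0.00754378, -0.00910841, -0.05553952]), 'grasp_force': 0.0, 'finger_gap': 0.08550936045660243}
top [[502.03798595   0.         322.42246454]
 [  0.         502.03798595 197.89858389]
 [  0.           0.           1.        ]] [[ 0.0109211  -0.99992094 -0.00623294]
 [-0.98281614 -0.00958523 -0.18433816]
 [ 0.18426384  0.00813901 -0.98284312]] [-0.06138986  0.54099853  0.84268957] [ 0.37709532 -0.06305807  0.92757568]
side [[400.20281107   0.         324.16656549]
 [  0.         400.20281107 197.27545719]
 [  0.           0.           1.        ]] [[ 0.99830318  0.0544196   0.02071865]
 [ 0.04126549 -0.41012421 -0.91109565]
 [-0.04108424  0.91040466 -0.41167395]] [-0.51890099  0.04671829  1.01779719] [ 0.55790808 -0.87920861  0.47231635]
```

View pics/top0.png

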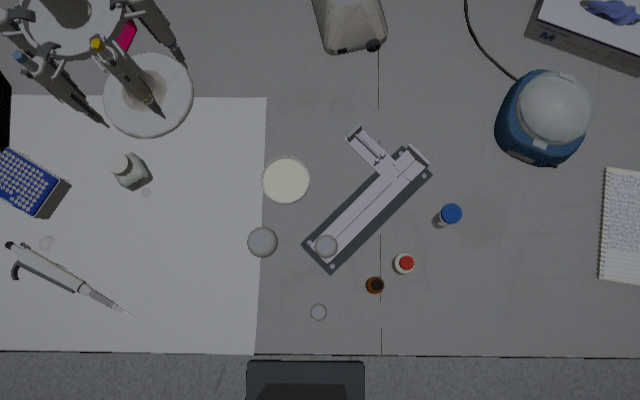

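View pics/side0.png

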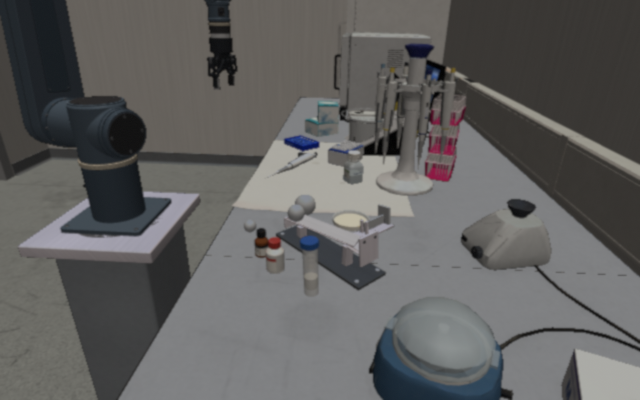

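Top view: three balls, at (262,242) large and loose, (326,246) in the gutter's low end, and (318,312) small and loose. The middle-sized one, resting in the gutter at (326,246), fits. I'll enlarge to confirm and to locate the rig's corners.

```bash
python3 - <<'E'
import cv2
a=cv2.imread("pics/top0.png")[120:325,240:440]
cv2.imwrite("pics/crop0.png",cv2.convertScaleAbs(cv2.resize(a,None,fx=2.9,fy=2.9,interpolation=cv2.INTER_CUBIC),alpha=1.3))
a=cv2.imread("pics/side0.png")[180:305,235:405]
cv2.imwrite("pics/crop1.png",cv2.convertScaleAbs(cv2.resize(a,None,fx=4.6,fy=4.6,interpolation=cv2.INTER_CUBIC),alpha=1.3))
E
```

```text
(no output)
```

View pics/crop0.png

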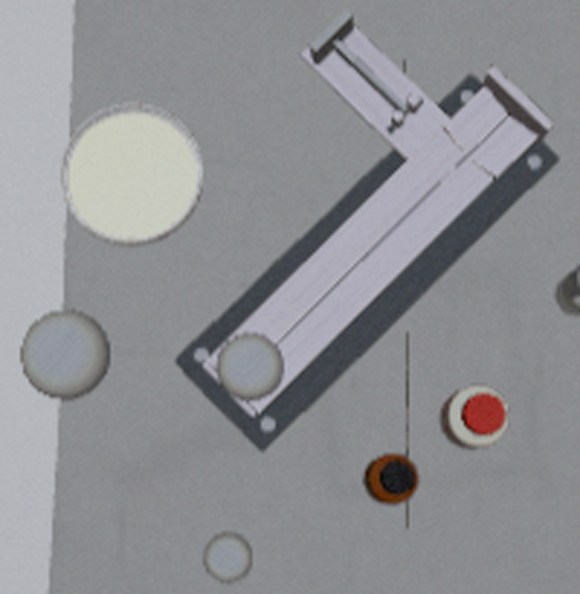

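View pics/crop1.png

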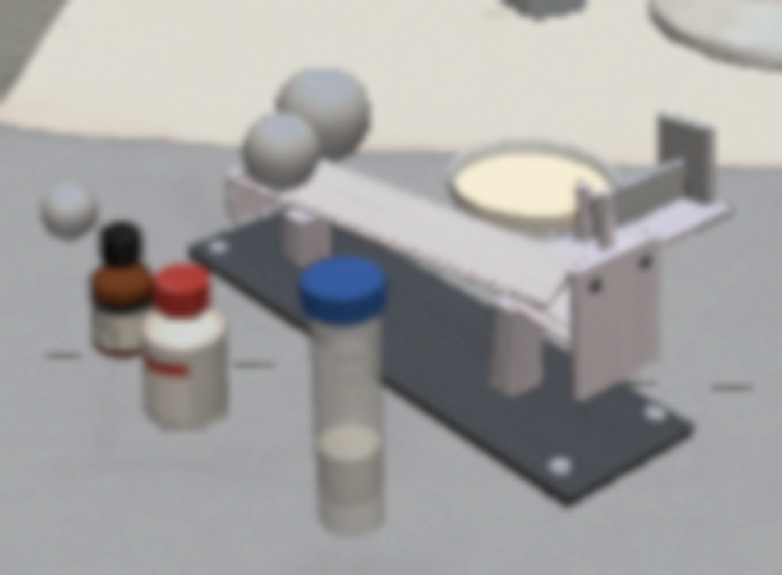

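Crops confirm it: the ball in the gutter (crop (251,367), i.e. (326,246) in the top view) is middle-sized, with the larger one to its left and the smaller one below. Tab top edges are around crop (303,50)–(352,15). Next I fit the stand's pose from its corners.

```bash
cat > h.py <<'E'
import numpy as np
from scipy.optimize import least_squares
from scipy.spatial.transform import Rotation as Ro
C={n:dict(np.load(f"pics/{n}0.npz")) for n in["top","side"]}
def proj(c,X):
    p=np.atleast_2d(X)@c["R"].T+c["t"]; p=p@c["mtx"].T; return p[:,:2]/p[:,2:]
def rays(c,px):
    d=np.linalg.inv(c["mtx"])@np.array([*px,1]); return -c["R"].T@c["t"], c["R"].T@d
def frame(p):
    Rs=Ro.from_euler("z",p[2]); Rg=Rs*Ro.from_euler("y",-7,degrees=True)
    o=np.array([p[0],p[1],0])+Rs.apply([-.12,-.02,.035]); return Rs,Rg,o
def g2w(p,X): _,Rg,o=frame(p); return Rg.apply(np.atleast_2d(X)/1000.)+o
E
python3 - <<'E'
from h import *
ct=lambda u,v:np.array([240+(u+.5)/2.9-.5,120+(v+.5)/2.9-.5]); cs=lambda u,v:np.array([235+(u+.5)/4.6-.5,180+(v+.5)/4.6-.5])
obs=[("top",(-135,40,10),ct(178,360)),("top",(-135,-40,10),ct(263,450)),("top",(135,-40,10),ct(558,157)),("top",(135,40,10),ct(472,75)),
("side",(-135,-40,10),cs(190,248)),("side",(135,-40,10),cs(570,494)),("side",(135,40,10),cs(692,428))]
gob=[("top",(17,0,24),ct(251,367)),("side",(17,0,24),cs(281,150))]
def f(p):
    Rs,Rg,o=frame(p); r=[]
    for n,X,q in obs: r.append(proj(C[n],Rs.apply(np.array(X)/1000)+[p[0],p[1],0])[0]-q)
    for n,X,q in gob: r.append(proj(C[n],g2w(p,X))[0]-q)
    return np.concatenate(r)
s=least_squares(f,[.4,-.1,-.8]); p=s.x; print(p,np.degrees(p[2])); print(f(p).reshape(-1,2).round(1))
np.save("pose.npy",p)
for j in (0,5,10):
    y=114-j
    print(j,[((q-[240,120]+.5)*2.9-.5).round(0).tolist() for q in proj(C["top"],g2w(p,[[174,y,52],[206,y,52],[190,y-6,52]]))],
     [((q-[235,180]+.5)*4.6-.5).round(0).tolist() for q in proj(C["side"],g2w(p,[[206,y,52],[206,y-6,52],[174,y,52]]))])
print("g pts",g2w(p,[[0,0,0],[17,0,24],[200,0,20],[218,0,18],[190,114,32],[190,114,52],[238,0,38]]).round(4))
# objects' ground positions
for n,q,z in [("amber",ct(398,476),.062),("white",ct(484,413),.069),("tube",np.array([451,212]),.113),("petri",ct(133,173),.015),("big",ct(65,354),.025)]:
    o,d=rays(C["top"],q); X=o+d*(z-o[2])/d[2]; _,Rg,oo=frame(p); print(n,X.round(3),(Rg.inv().apply(X-oo)*1000).round())
from station import robot
print(Ro.from_quat(robot.state()["tool_rot"]).as_matrix().round(3))
E
```

```text
[ 0.53366334 -0.13582472 -0.81222304] -46.53695228775815
[[-3.7 -3.6]
 [-3.3 -2.3]
 [ 0.5 -0.2]
 [ 0.1 -2. ]
 [ 0.8 -1.5]
 [-0.5  0.5]
 [ 1.5 -0.6]
 [ 5.3  5.1]
 [-5.1  2.4]]
0 [[325.0, 55.0], [365.0, 17.0], [352.0, 43.0]] [[703.0, 136.0], [694.0, 139.0], [650.0, 119.0]]
5 [[331.0, 61.0], [370.0, 23.0], [358.0, 49.0]] [[696.0, 139.0], [687.0, 142.0], [643.0, 122.0]]
10 [[337.0, 67.0], [376.0, 29.0], [364.0, 55.0]] [[688.0, 142.0], [679.0, 145.0], [635.0, 125.0]]
g pts [[ 0.4366 -0.0625  0.035 ]
 [ 0.4462 -0.0726  0.0609]
 [ 0.5715 -0.2048  0.0792]
 [ 0.5839 -0.2179  0.0794]
 [ 0.6464 -0.1181  0.0899]
 [ 0.6447 -0.1163  0.1098]
 [ 0.5959 -0.2306  0.1017]]
amber [ 0.392 -0.15   0.062] [ 36. -93.  23.]
white [ 0.429 -0.2    0.069] [  98. -100.   22.]
tube [ 0.508 -0.267  0.113] [206. -89.  53.]
petri [0.583 0.014 0.015] [ 43. 158. -25.]
big [0.465 0.052 0.025] [-65.  99.  -2.]
[[-0.962  0.273 -0.001]
 [ 0.273  0.962 -0.002]
 [ 0.    -0.002 -1.   ]]
```

The residuals suggest the foot plate isn't centred on the stand's origin. I'll let the plate's offset float and add more gutter features.

```bash
python3 - <<'E'
from h import *
ct=lambda u,v:np.array([240+(u+.5)/2.9-.5,120+(v+.5)/2.9-.5]); cs=lambda u,v:np.array([235+(u+.5)/4.6-.5,180+(v+.5)/4.6-.5])
obs=[("top",(-135,40,10),ct(178,360)),("top",(-135,-40,10),ct(263,450)),("top",(135,-40,10),ct(558,157)),("top",(135,40,10),ct(472,75)),
("side",(-135,-40,10),cs(190,248)),("side",(135,-40,10),cs(570,494)),("side",(135,40,10),cs(692,428))]
gob=[("top",(17,0,24),ct(251,367)),("side",(17,0,24),cs(281,150)),
("top",(244,25,38),ct(494,66)),("top",(244,-25,38),ct(551,126)),("side",(244,-25,38),cs(575,277)),("side",(244,25,38),cs(660,240)),("top",(200,0,0),ct(457,166))]
tob=[("top",(174,114,52),ct(302,50)),("top",(206,114,52),ct(347,12)),("side",(206,114,52),cs(714,128)),("side",(174,114,52),cs(661,114))]
def f(p):
    Rs,Rg,o=frame(p); r=[]
    for n,X,q in obs: r.append(proj(C[n],Rs.apply((np.array(X)+[p[3],p[4],0])/1000)+[p[0],p[1],0])[0]-q)
    for n,X,q in gob: r.append(proj(C[n],g2w(p,X))[0]-q)
    for n,X,q in tob: r.append(proj(C[n],g2w(p,np.array(X)-[0,p[5],0]))[0]-q)
    return np.concatenate(r)
s=least_squares(f,[.5,-.1,-.8,0,-20,3],x_scale=[.01,.01,.01,1,1,1],loss="soft_l1"); p=s.x; print(p,np.degrees(p[2])); print(f(p).reshape(-1,2).round(1))
np.save("pose.npy",p)
print("g pts",g2w(p,[[0,0,0],[17,0,24],[200,0,20],[218,0,18],[190,114-p[5],32],[190,54,32],[238,0,38]]).round(4))
for n,q,z in [("amber",ct(398,476),.062),("white",ct(484,413),.069),("tube",np.array([451,212]),.113),("petri",ct(133,173),.015),("big",ct(65,354),.025)]:
    o,d=rays(C["top"],q); X=o+d*(z-o[2])/d[2]; _,Rg,oo=frame(p); print(n,X.round(3),(Rg.inv().apply(X-oo)*1000).round())
E
```

```text
[  0.54350291  -0.12327547  -0.78842934   1.74296247 -20.05149496
   6.97495186] -45.17367336789921
[[-1.4 -0.2]
 [-0.1  0.4]
 [ 1.1 -0.1]
 [ 0.1 -1.3]
 [-1.7 -0.4]
 [-0.6  1. ]
 [ 0.7 -0.7]
 [-0.7  0.1]
 [-0.9  0.5]
 [-0.9 -0.2]
 [ 0.8 -0.6]
 [-0.7 -1.3]
 [-1.1 -1.7]
 [ 2.8 -3.1]
 [ 2.  -0.7]
 [-0.2 -0.9]
 [-0.6 -0.5]
 [-0.7 -0.7]]
g pts [[ 0.4447 -0.0523  0.035 ]
 [ 0.4546 -0.0622  0.0609]
 [ 0.5829 -0.1913  0.0792]
 [ 0.5957 -0.2042  0.0794]
 [ 0.6508 -0.1078  0.0899]
 [ 0.6132 -0.1452  0.0899]
 [ 0.608  -0.2165  0.1017]]
amber [ 0.392 -0.15   0.062] [  35. -106.   23.]
white [ 0.429 -0.2    0.069] [  97. -116.   22.]
tube [ 0.508 -0.267  0.113] [ 205. -107.   53.]
petri [0.583 0.014 0.015] [ 48. 144. -26.]
big [0.465 0.052 0.025] [-61.  88.  -3.]
```

Fit is good now (about 1 px; yaw −45.2°, gate at about 7 mm). Next, a helper that turns a gutter-frame target into tool-axis moves.

```bash
cat >> h.py <<'E'
P=np.load("pose.npy")
def go(X,dz=0):
    "shift/turn (normalised) to bring shut TCP to gutter-frame X (mm), world z raised by dz m, tool y along gutter y, pointing down"
    from station import robot
    s=robot.state(); R=Ro.from_quat(s["tool_rot"]); T=g2w(P,X)[0]+[0,0,dz]
    Rt=Ro.from_matrix(np.c_[[-np.cos(P[2]),-np.sin(P[2]),0],[-np.sin(P[2]),np.cos(P[2]),0],[0,0,-1.]])
    _,Rg,o=frame(P)
    print("t",s["clock"],"g",(Rg.inv().apply(s["eef_pos"]-o)*1000).round(1),"F_g",Rg.inv().apply(s["contact_force"]).round(1),"gap",round(s["finger_gap"],4))
    print("shift",(R.inv().apply(T-s["eef_pos"])/.15).round(3),"turn",((R.inv()*Rt).as_rotvec()/np.pi).round(4))
E
python3 -c "
from h import *
go([-20,0,20],.09)"
```

```text
t 0.1 g [-579.1  178.7  267.8] F_g [-0.1 -0.6  0.2] gap 0.0857
shift [-2.818 -2.947  0.591] turn [-7.000e-04  1.000e-04  1.629e-01]
```

```bash
python3 -m pendant '[[[-0.3,-0.3,0],[0,0,0.04],0],[[-0.6,-0.6,0],[0,0,0.08],0],[[-0.9,-0.9,0],[0,0,0.12],0],[[-1,-1,0],[0,0,0.163],0],[[-1,-1,0],[0,0,0.163],0]]' 30; python3 -c "
from h import *
go([-20,0,20],.09)"
```

```text
clock: 0.6
eef_pos: [0.248, 0.3163, 0.231]
tool_rot: [0.387, 0.922, -0.001, 0.001]
contact_force: [-0.8, 1.0, 0.2]
finger_gap: 0.0121
grasp_force: 0.0
t 0.6 g [-373.2  120.3  243.3] F_g [-1.2  0.1  0.4] gap 0.0121
shift [-2.523 -0.784  0.595] turn [-0.0003  0.0005 -0.0022]
```

```bash
python3 -m pendant '[[[-0.3,-0.1,0.05],[0,0,0],0],[[-0.6,-0.2,0.1],[0,0,0],0],[[-0.9,-0.3,0.2],[0,0,0],0],[[-1,-0.4,0.25],[0,0,0],0],[[-1,-0.4,0.25],[0,0,0],0]]'; python3 -m pendant '[[[-0.3,-0.1,0.05],[0,0,0],0],[[-0.6,-0.2,0.1],[0,0,0],0],[[-0.9,-0.3,0.2],[0,0,0],0],[[-1,-0.39,0.25],[0,0,0],0],[[-1,-0.39,0.25],[0,0,0],0]]';python3 -c "
from h import *
go([-20,0,20],.04)"
```

```text
clock: 1.1
eef_pos: [0.3093, 0.1691, 0.1922]
tool_rot: [0.386, 0.922, -0.001, -0.001]
contact_force: [0.2, -0.3, -0.1]
finger_gap: -0.0001
grasp_force: 0.0
clock: 1.6
eef_pos: [0.374, 0.0227, 0.1551]
tool_rot: [0.385, 0.923, -0.0, -0.001]
contact_force: [0.2, 0.5, 0.2]
finger_gap: -0.0002
grasp_force: 0.0
t 1.6 g [-87.6   2.7 131.8] F_g [-0.2  0.5  0.2] gap -0.0002
shift [-0.539 -0.016  0.417] turn [-0.0004 -0.0007 -0.0009]
```

```bash
python3 -m pendant '[[[-0.3,-0.01,0.2],[0,0,0],0],[[-0.54,-0.016,0.417],[0,0,0],0],[[-0.54,-0.016,0.417],[0,0,0],0],[[-0.54,-0.016,0.417],[0,0,0],0],[[-0.54,-0.016,0.417],[0,0,0],0]]'; python3 - <<'E'
from h import *
go([-20,0,20])
from station import robot
import cv2
for i,n in enumerate(["top","side"]):
    a=robot.camera(n)["image"][:,:,::-1]
    a=a[180:310,250:400] if i==0 else a[150:280,230:380]
    cv2.imwrite(f"pics/b{i}.png",cv2.resize(a,None,fx=2.6,fy=2.6,interpolation=cv2.INTER_CUBIC))
cv2.imwrite("pics/b.png",np.hstack([cv2.imread("pics/b0.png"),cv2.imread("pics/b1.png")]))
E
```

```text
clock: 2.1
eef_pos: [0.4299, -0.0342, 0.0949]
tool_rot: [0.383, 0.924, 0.001, 0.0]
contact_force: [-0.3, -0.1, 0.1]
finger_gap: 0.0002
grasp_force: 0.0
t 2.1 g [-15.8   2.2  62.3] F_g [-0.1 -0.3  0.2] gap 0.0002
shift [-0.007 -0.015  0.283] turn [0.0004 0.0001 0.0006]
```

View pics/b.png

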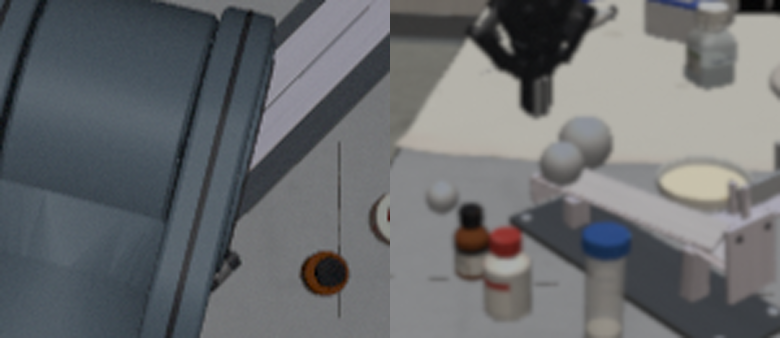

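Side view: the shut fingertips (crop (537,112)) are above and behind the ball (562,162), on the gutter's line. I'll go down behind the ball.

```bash
python3 -m pendant '[[[0,-0.015,0.15],[0,0,0],0],[[0,-0.015,0.25],[0,0,0],0],[[-0.007,-0.015,0.283],[0,0,0],0],[[-0.007,-0.015,0.283],[0,0,0],0]]'; python3 -c "
from h import *
go([-10,0,20])"; python3 -m pendant '[[[-0.03,0,-0.004],[0,0,0],0],[[-0.06,0,-0.008],[0,0,0],0],[[-0.08,0,-0.01],[0,0,0],0],[[-0.1,0,-0.012],[0,0,0],0],[[-0.1,0,-0.012],[0,0,0],0]]'; python3 -c "
from h import *
go([30,0,20])"
```

```text
clock: 2.6
eef_pos: [0.4284, -0.0376, 0.0516]
tool_rot: [0.384, 0.923, 0.0, 0.0]
contact_force: [0.9, 0.2, 0.6]
finger_gap: -0.0002
grasp_force: 0.0
t 2.6 g [-19.7  -1.2  19.1] F_g [0.6 0.8 0.5] gap -0.0002
shift [-0.064  0.008 -0.014] turn [0.0001 0.     0.0001]
clock: 3.1
eef_pos: [0.4399, -0.0494, 0.0535]
tool_rot: [0.385, 0.923, -0.0, 0.001]
contact_force: [-0.5, -0.4, 0.3]
finger_gap: -0.0001
grasp_force: 0.1
t 3.1 g [-3.1 -1.4 19. ] F_g [-0.  -0.7  0.3] gap -0.0001
shift [-0.218  0.009 -0.033] turn [ 0.0001  0.0004 -0.0003]
```

```bash
python3 -m pendant '[[[-0.03,0.003,-0.006],[0,0,0],0],[[-0.06,0.005,-0.01],[0,0,0],0],[[-0.09,0.007,-0.014],[0,0,0],0],[[-0.12,0.007,-0.018],[0,0,0],0],[[-0.15,0.007,-0.022],[0,0,0],0],[[-0.18,0.007,-0.026],[0,0,0],0],[[-0.2,0.007,-0.028],[0,0,0],0],[[-0.22,0.007,-0.03],[0,0,0],0]]'; python3 - <<'E'
from h import *
go([70,0,20])
from station import robot
import cv2
a=robot.camera("side")["image"][:,:,::-1][150:280,230:400]
b=robot.camera("wrist")["image"][:,:,::-1]
cv2.imwrite("pics/c.png",np.vstack([cv2.resize(a,None,fx=3,fy=3,interpolation=cv2.INTER_CUBIC)[:,:400],cv2.resize(b,(400,250)) [:,:]])[:600])
E
```

```text
clock: 3.9
eef_pos: [0.4634, -0.0717, 0.0576]
tool_rot: [0.384, 0.923, -0.0, -0.0]
contact_force: [-1.2, 1.2, 0.2]
finger_gap: 0.0001
grasp_force: 0.7
t 3.9 g [29.5 -0.5 19.2] F_g [-1.6 -0.   0.4] gap 0.0001
shift [-0.267  0.003 -0.038] turn [-0.      0.     -0.0002]
```

```bash
python3 -c "
import cv2;print(cv2.imread('pics/c.png').shape)"
```

```text
(600, 400, 3)
```

View pics/c.png

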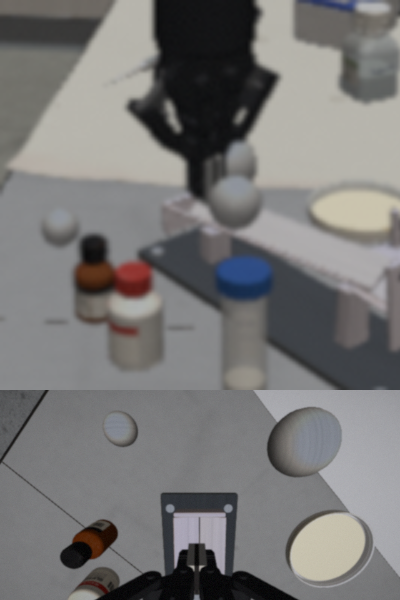

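The ball (crop (235,202)) now sits up off the lip, against the fingertips (215,185), which read about 1.6 N. I'll keep pushing.

```bash
python3 -m pendant '[[[-0.033,0.003,-0.006],[0,0,0],0],[[-0.066,0.003,-0.01],[0,0,0],0],[[-0.1,0.003,-0.015],[0,0,0],0],[[-0.133,0.003,-0.02],[0,0,0],0],[[-0.166,0.003,-0.024],[0,0,0],0],[[-0.2,0.003,-0.028],[0,0,0],0],[[-0.233,0.003,-0.032],[0,0,0],0],[[-0.266,0.003,-0.036],[0,0,0],0]]'; python3 -c "
from h import *
go([110,0,20])"
```

```text
clock: 4.8
eef_pos: [0.4919, -0.0998, 0.0631]
tool_rot: [0.384, 0.923, 0.0, 0.0]
contact_force: [-0.8, 0.7, 0.9]
finger_gap: 0.0004
grasp_force: 0.8
t 4.8 g [69.9 -0.  19.7] F_g [-1.  -0.1  1.1] gap 0.0004
shift [-0.265  0.    -0.035] turn [ 0.     -0.     -0.0002]
```

```bash
python3 -m pendant '[[[-0.033,0,-0.005],[0,0,0],0],[[-0.066,0,-0.009],[0,0,0],0],[[-0.1,0,-0.013],[0,0,0],0],[[-0.133,0,-0.017],[0,0,0],0],[[-0.166,0,-0.021],[0,0,0],0],[[-0.2,0,-0.025],[0,0,0],0],[[-0.233,0,-0.029],[0,0,0],0],[[-0.266,0,-0.033],[0,0,0],0]]'; python3 - <<'E'
from h import *
go([150,0,20])
from station import robot
import cv2
a=robot.camera("side")["image"][:,:,::-1][150:280,230:430]
cv2.imwrite("pics/d.png",cv2.resize(a,None,fx=3,fy=3,interpolation=cv2.INTER_CUBIC))
E
```

```text
clock: 5.6
eef_pos: [0.52, -0.1281, 0.068]
tool_rot: [0.384, 0.923, -0.0, 0.0]
contact_force: [-0.9, 1.9, 0.3]
finger_gap: -0.0001
grasp_force: 0.8
t 5.6 g [110.1  -0.   19.7] F_g [-1.9  0.7  0.5] gap -0.0001
shift [-0.264  0.    -0.034] turn [-0.      0.     -0.0001]
```

View pics/d.png

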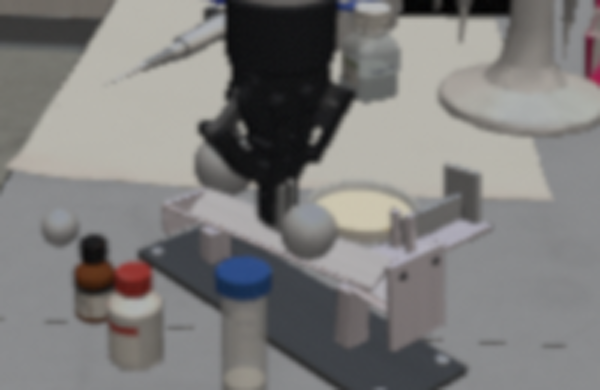

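The ball (crop (308,232)) is at about x=141, still on the fingertips. I'll continue.

```bash
python3 -m pendant '[[[-0.033,0,-0.005],[0,0,0],0],[[-0.066,0,-0.009],[0,0,0],0],[[-0.1,0,-0.013],[0,0,0],0],[[-0.133,0,-0.017],[0,0,0],0],[[-0.166,0,-0.021],[0,0,0],0],[[-0.2,0,-0.025],[0,0,0],0],[[-0.233,0,-0.029],[0,0,0],0],[[-0.266,0,-0.033],[0,0,0],0]]'; python3 -m pendant '[[[-0.02,0,-0.003],[0,0,0],0],[[-0.04,0,-0.005],[0,0,0],0],[[-0.06,0,-0.008],[0,0,0],0],[[-0.08,0,-0.01],[0,0,0],0],[[-0.1,0,-0.013],[0,0,0],0],[[-0.12,0,-0.015],[0,0,0],0],[[-0.14,0,-0.018],[0,0,0],0],[[-0.16,0,-0.02],[0,0,0],0]]';  python3 - <<'E'
from h import *
go([180,0,20])
from station import robot
import cv2
a=robot.camera("side")["image"][:,:,::-1][150:280,230:430]
cv2.imwrite("pics/e.png",cv2.resize(a,None,fx=3,fy=3,interpolation=cv2.INTER_CUBIC))
E
```

```text
clock: 6.45
eef_pos: [0.5481, -0.1564, 0.073]
tool_rot: [0.384, 0.923, -0.0, -0.0]
contact_force: [-1.1, 1.5, 1.1]
finger_gap: 0.0002
grasp_force: 0.8
clock: 7.25
eef_pos: [0.5653, -0.1737, 0.0761]
tool_rot: [0.384, 0.923, -0.0, 0.001]
contact_force: [0.8, 0.5, 0.2]
finger_gap: 0.0
grasp_force: 0.0
t 7.25 g [ 1.748e+02 -1.000e-01  1.990e+01] F_g [0.2 0.9 0.2] gap 0.0
shift [-0.034  0.001 -0.005] turn [ 0.      0.0004 -0.0002]
```

View pics/e.png

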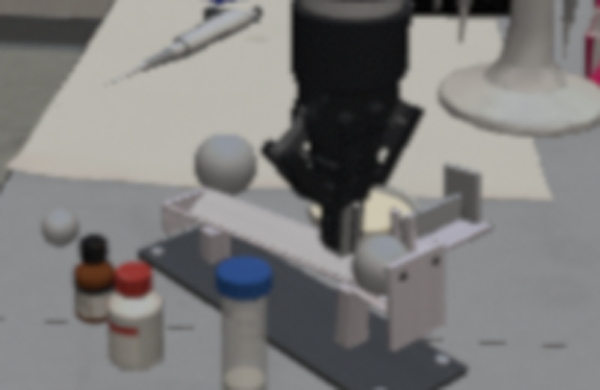

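The ball (crop (380,264)) has dropped into the pocket against the stop, and contact force is zero. I'll back off, rise and go round to the outside of the tab.

```bash
python3 -m pendant '[[[0.07,0,-0.03],[0,0,0],0],[[0.07,0,-0.3],[0,0,0],0],[[0.07,0,-0.6],[0,0,0],0],[[0.07,0,-0.6],[0,0,0],0],[[0.07,0,-0.6],[0,0,0],0]]'; python3 -c "
from h import *
go([190,142,32],.06)"
```

```text
clock: 7.8
eef_pos: [0.5583, -0.1657, 0.1686]
tool_rot: [0.384, 0.923, 0.0, 0.002]
contact_force: [0.0, 0.5, -0.1]
finger_gap: -0.0001
grasp_force: 0.0
t 7.8 g [175.6   0.6 113. ] F_g [-0.3  0.4 -0.1] gap -0.0001
shift [-0.16   0.942  0.127] turn [ 0.0006  0.0014 -0.    ]
```

```bash
python3 -m pendant '[[[-0.05,0.3,0],[0,0,0],0],[[-0.1,0.6,0],[0,0,0],0],[[-0.16,0.942,0],[0,0,0],0],[[-0.16,0.942,0],[0,0,0],0],[[-0.16,0.942,0.12],[0,0,0],0],[[-0.16,0.942,0.12],[0,0,0],0],[[-0.16,0.942,0.12],[0,0,0],0]]'; python3 -c "
from h import *
go([190,142,32])"
```

```text
clock: 8.5
eef_pos: [0.6729, -0.083, 0.1463]
tool_rot: [0.384, 0.923, -0.0, -0.002]
contact_force: [-0.7, 0.5, 1.1]
finger_gap: 0.0
grasp_force: 0.0
t 8.5 g [194.8 140.1  88.2] F_g [-0.7 -0.2  1.2] gap 0.0
shift [-0.015  0.013  0.375] turn [-0.0007 -0.001  -0.0002]
```

```bash
python3 -m pendant '[[[-0.015,0.02,0.15],[0,0,0],0],[[-0.015,0.02,0.3],[0,0,0],0],[[-0.015,0.02,0.375],[0,0,0],0],[[-0.015,0.02,0.375],[0,0,0],0],[[-0.015,0.02,0.375],[0,0,0],0]]'; python3 - <<'E'
from h import *
go([190,69,32])
from station import robot
import cv2
a=robot.camera("side")["image"][:,:,::-1][150:280,270:430]
cv2.imwrite("pics/f.png",cv2.resize(a,None,fx=4,fy=4,interpolation=cv2.INTER_CUBIC))
E
```

```text
clock: 9.0
eef_pos: [0.6782, -0.0829, 0.0926]
tool_rot: [0.385, 0.923, 0.0, 0.0]
contact_force: [0.2, 0.1, 1.1]
finger_gap: -0.0003
grasp_force: 0.0
t 9.0 g [191.9 144.   34.4] F_g [0.2 0.2 1. ] gap -0.0003
shift [ 0.01  -0.5    0.018] turn [ 0.0001  0.0002 -0.0003]
```

View pics/f.png

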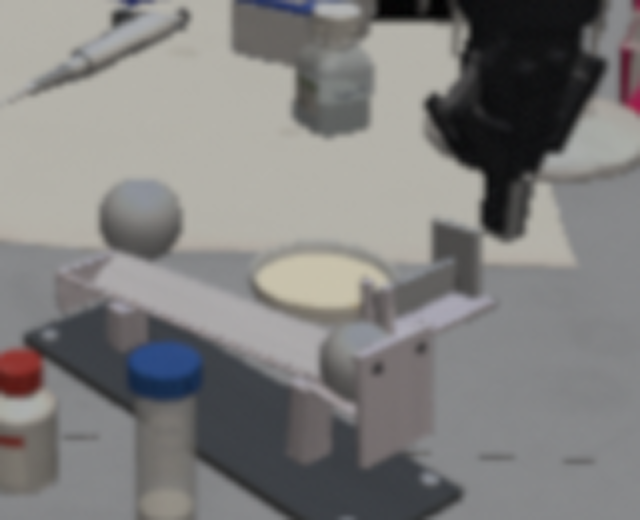

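The ball is seated (crop (355,360)), and the fingertips (505,235) stand outside the tab (458,258). I'll push towards the gutter.

```bash
python3 -m pendant '[[[0.01,-0.05,0.018],[0,0,0],0],[[0.01,-0.1,0.018],[0,0,0],0],[[0.01,-0.15,0.018],[0,0,0],0],[[0.01,-0.2,0.018],[0,0,0],0],[[0.01,-0.25,0.018],[0,0,0],0],[[0.01,-0.3,0.018],[0,0,0],0],[[0.01,-0.35,0.018],[0,0,0],0],[[0.01,-0.4,0.018],[0,0,0],0]]'; python3 -c "
from h import *
go([190,69,32])"
```

```text
clock: 9.85
eef_pos: [0.6345, -0.1243, 0.0894]
tool_rot: [0.384, 0.923, 0.0, 0.0]
contact_force: [2.2, 1.8, 2.5]
finger_gap: -0.0001
grasp_force: 1.1
t 9.85 g [190.1  83.8  31.4] F_g [0.6 2.8 2.4] gap -0.0001
shift [ 0.001 -0.099 -0.004] turn [ 0.0002  0.0002 -0.0001]
```

Pushing at about 2.8 N. I'll go on slowly to the end of travel.

```bash
python3 -m pendant '[[[0,-0.02,0],[0,0,0],0],[[0,-0.04,0],[0,0,0],0],[[0,-0.06,0],[0,0,0],0],[[0,-0.075,0],[0,0,0],0],[[0,-0.085,0],[0,0,0],0],[[0,-0.09,0],[0,0,0],0],[[0,-0.095,0],[0,0,0],0],[[0,-0.095,0],[0,0,0],0]]'; python3 -c "
from h import *
go([190,69,32])"
```

```text
clock: 10.65
eef_pos: [0.6244, -0.134, 0.0889]
tool_rot: [0.384, 0.923, -0.0, -0.0]
contact_force: [2.0, 0.1, -0.4]
finger_gap: -0.0002
grasp_force: 0.6
t 10.65 g [189.8  69.9  31. ] F_g [ 1.3  1.5 -0.6] gap -0.0002
shift [-0.    -0.006 -0.007] turn [-0.0001  0.     -0.0002]
```

```bash
python3 -m pendant '[[[0,-0.007,0],[0,0,0],0],[[0,-0.014,0],[0,0,0],0],[[0,-0.02,0],[0,0,0],0],[[0,-0.02,0],[0,0,0],0]]'; python3 -c "
from h import *
go([190,69,32])"
```

```text
clock: 11.05
eef_pos: [0.6242, -0.1341, 0.089]
tool_rot: [0.384, 0.923, 0.002, 0.001]
contact_force: [6.0, 5.3, -0.9]
finger_gap: 0.0001
grasp_force: 3.8
t 11.05 g [189.8  69.6  31.1] F_g [ 0.3  8.  -0.9] gap 0.0001
shift [-0.001 -0.004 -0.006] turn [0.0018 0.0001 0.0003]
```

```bash
python3 -m pendant '[[[0,-0.01,0],[0,0,0],0],[[0,-0.02,0],[0,0,0],0],[[0,-0.02,0],[0,0,0],0]]'; python3 -c "
from h import *
go([190,69,32])"; python3 -m pendant '[[[0,0.1,0],[0,0,0],0],[[0,0.3,0],[0,0,0],0],[[0,0.3,-0.3],[0,0,0],0],[[0,0.3,-0.6],[0,0,0],0],[[0,0.3,-0.6],[0,0,0],0],[[0,0.3,-0.6],[0,0,0],0]]';  python3 - <<'E'
from h import *
go([190,69,32])
from station import robot
import cv2
f=lambda n,s,k:cv2.resize(robot.camera(n)["image"][:,:,::-1][s],None,fx=k,fy=k,interpolation=cv2.INTER_CUBIC)
cv2.imwrite("pics/g.png",f("side",np.s_[180:310,270:430],4.5))
E
```

```text
clock: 11.35
eef_pos: [0.6241, -0.1342, 0.0891]
tool_rot: [0.383, 0.924, 0.005, 0.002]
contact_force: [10.7, 9.2, -3.8]
finger_gap: -0.0003
grasp_force: 6.7
t 11.35 g [189.8  69.5  31.2] F_g [ 0.6 14.1 -3.9] gap -0.0003
shift [-0.001 -0.003 -0.006] turn [0.0036 0.0002 0.0008]
clock: 11.95
eef_pos: [0.6528, -0.1068, 0.181]
tool_rot: [0.384, 0.923, -0.001, 0.001]
contact_force: [-0.4, 0.7, -0.5]
finger_gap: -0.0
grasp_force: 0.0
t 11.95 g [201.8 109.1 122.3] F_g [-0.8  0.2 -0.4] gap -0.0
shift [ 0.006 -0.267  0.607] turn [ 0.0001  0.001  -0.0002]
```

View pics/g.png

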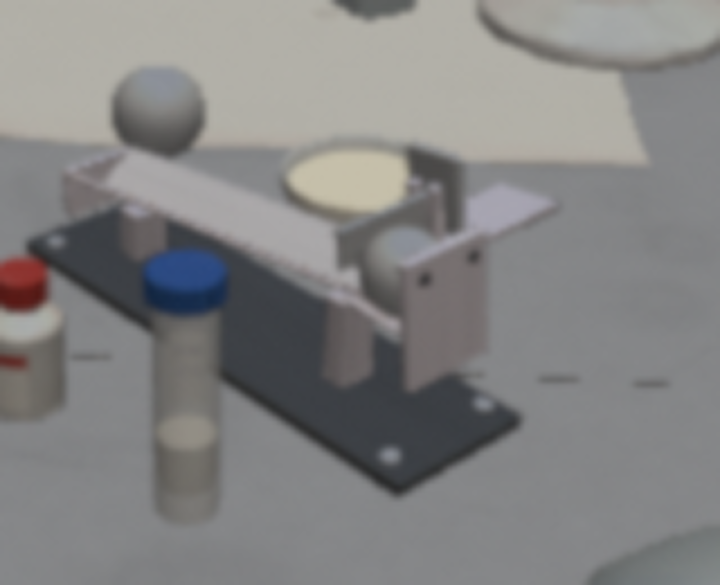

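The gate blade (crop (385,225)) is across the gutter behind the seated ball (400,270). The tab stands hard against its end of travel, the bottles, tube and dish are undisturbed, and the robot is clear.

```bash
python3 -c "
from station import robot
print(robot.hand_in())"
```

```text
the job is handed in; nothing more can be done
None
```

The middle-sized ball was pushed up the gutter into the pocket, the gate was pushed shut behind it to its end of travel, and the job was handed in at about 12 s with the robot clear and the loose items undisturbed.

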